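Index a circuit board and hold a loupe over its chip

ROBOT

A 6-joint arm with a two-finger parallel gripper is mounted at the origin on the work surface. World frame = base frame: x ahead of the robot, y to its left, z up, the work surface at z = 0. Lengths are in m, angles in degrees, forces in N, time in s.
With the tool pointing down it reaches from about 0.4 to 0.825 m from the base axis. Payload 7 kg.
Tool frame: the origin (TCP) lies midway between the tips of the shut fingers; the grasp point (between the pads) lies 19 mm behind it; z points along the fingers, y is the line along which they close (so a half turn about z gives the same grasp; the last joint's range is limited). The gripper opens to 88 mm and grips with 3 to 60 N. Pads are 19 mm wide; open, the fingers measure 130 mm over their backs; the gripper's body (78 mm by 193 mm) begins 47 mm behind the grasp point.
Start: joints at [81.48, 20.546, 0.682, 0, -70.136, -16.507], TCP at [0.286, 0.612, 0.227] pointing down, gripper open.
Joint ranges: [-176.03, 176.03], [-82.01, 121.73], [-58.28, 71.71], [-173.87, 95.51], [-174.79, -0.11], [-173.66, 173.66]. Speed limits (degrees/s): [136.94, 136.94, 172.46, 180, 180, 180].

INTERFACE

Orientations are given as [roll, pitch, yaw] about the fixed x, y, z axes, in that order (R = Rz(yaw) Ry(pitch) Rx(roll)).
In Python, from plant import ctrl gives the robot as it stands. The module is installed in compiled form; this text tells all that it offers.
- The arm moves only by the tool play_rows, never from a script. Its argument "commands" is a list that holds one entry, the list of rows, each a list of 7 numbers: the turn, a rotation vector about the tool's x, y, z in rad, then the shift along the tool's x, y, z in cm, then the finger opening in cm, from 0 to 8.76. In form: [[[ax, ay, az, x, y, z, grip], ...]]. A call has 1 to 8 rows; each row is the pose to reach, as a shift and turn from the pose commanded when the call began, along the tool's axes at that moment; what a row does not reach only later rows make up. A row lasts 1/12 s, in which the tool goes at most 41.7 mm and 7.16 degrees, less where a joint would pass 70% of its speed; a pose out of reach is approached as far as the arm can. A call with a gripper value outside its range is refused whole. The fingers move at their own pace and stop on an object; the grip force is fixed at half the most. Time passes only in rows, so rows that repeat a pose let the fingers close. It gives the time, the measured TCP pose, the force, the opening and the grip force at its end, in the units of the state.
- ctrl.get_obs(): the state, without advancing time (a new reading comes with each control period).
- ctrl.snapshot(name): name is "scene" or "top"; returns a dict with "color" (480x640x3 uint8, red, green, blue), "camera_matrix" (3x3 intrinsics, pixels), "origin" and "rotation" of the camera in the world. Camera axes: x right, y down, z forward; pixel columns grow to the right and rows downward; lengths in m; the calibration is good to about 2 mm. A picture is of the moment at which its call begins. There is no depth.
- ctrl.close_job(): hands the job in; it is judged then, once.
Trained networks look in a picture, given as the dict that the camera call returned (one of the last four; its "shot" number tells which), for a name from the list of things; names that differ only in an ending like _2 or _b are one class to them, and where a whole thing is asked for, a point or a joint stands for the part that bears it (a point fixed in the world has none). Each returns a list of dicts, best first, with "conf" (0 to 1); they miss things now and then, are a little off and sometimes report something else, mostly with a low value. They report only what shows in the picture. A call takes as long as a camera call.
- ctrl.find_in(picture, name): "bbox" ([left, top, width, height] in pixels, round what is visible of it).
The state is a dict: "clock": time; "joint_pos": joint angles; "qvel": joint speeds; "tau": joint torques, N m; "tool_pos": TCP position; "orientation": TCP orientation; "force": force on the tool from outside, world axes, zero at the start; "moment": the same for the moment, N m; "opening": finger opening in m; "gripper_force": force on a finger pad.
Only numpy, scipy, OpenCV 4.12 (cv2) and the standard library are available. Lean on these libraries where they do the work, as an engineer would, in place of code of your own. Each camera call takes 0.05 s, during which the arm holds its last target. There are 200 camera calls.

TASK

Turn the inspection turntable anticlockwise (seen from above; its upright pin is the handle) as far as its stop, which brings the big square chip on the board beside the gauge post, and let go of it; then take the hand loupe off its wooden rest and hold it level, its lens centred over that chip, with the lens rim at the height of the collar on the gauge post. Finish while still holding the loupe there, steady and in the gripper alone; never let the loupe touch the turntable, its board or its post, do not shift the collar, and leave the other things on the bench where they are.

Things in the scene. Friction and masses are not known exactly. Their poses are not given: they have to be found in the camera images.
- station: Fixed indexing turntable. Grey round base, 200 mm across, 20 mm high; origin under its centre, x towards the gauge post: steel, 10 mm thick, top 165 mm above the bench, 125 mm from the axis. Aluminium platter on it, 180 mm across, top 34 mm above the bench, with a green circuit board 110 x 80 mm (top 38 mm above the bench, small parts 5 mm higher) and an upright pin.
- axis (a point): The point on the platter's vertical turning axis at the height of the platter's top, 34 mm above the bench; its x, y, z axes are those of the station.
- platter (a joint): Platter angle (rad), growing anticlockwise seen from above, 0 to 1.6 between two fixed stops; it starts between 0 and 0.8 and stays where it is left (friction about 0.06 N m, under 1 N at the pin). At 1.6, against the stop, the chip is at its nearest to the gauge post and the pin at its farthest from it.
- knob (a point): Centre of the upright round steel pin that turns the platter, 12 mm below the pin's top. The pin is 14 mm thick, 75 mm from the axis, 40 mm high above the platter (top 74 mm above the bench). It turns with the platter; its x axis points from the pin over the platter's axis to the chip. The board's edge is 20 mm from the pin's centre.
- chip (a point): Centre of the top of the big square black chip (24 x 24 mm, in a 27.5 mm bright frame of leads), 38 mm from the axis, 41 mm above the bench; the only big chip on the board. It turns with the platter; z up.
- mark (a point): Centre of the dark steel collar on the gauge post (24 mm diameter, 6 mm thick, with a small thumbscrew away from the platter): its height marks the focal height. It is set somewhere between 105 and 135 mm above the bench; held by friction of 8 N on the post. Axes as the station, z up.
- loupe: Hand loupe, 199 mm long, about 120 g: round lens in a steel rim (68 mm across, 10 mm thick) and a straight black handle with flat sides, 16 mm wide, 18 mm high, from 34 to 165 mm behind the lens centre. Origin below the lens centre, level with the handle's underside; x runs from handle to lens, z is the lens axis (up as it lies).
- lens (a point): Centre of the loupe's lens, in the middle of its thickness, 9 mm above the loupe's origin; axes as the loupe.
- grip (a point): Middle of the loupe's handle (in width and height), 97 mm behind the lens centre, about 30 mm behind the centre of mass: where to take it. As it lies it is 42 mm above the bench, with 85 mm of free handle between two wooden forks and, below, a wooden bar whose top is 9 mm above the bench. Axes as the loupe.
- rest: Fixed wooden rest with two forks on a grey rubber mat (250 x 190 x 3 mm). Origin at bench level below the middle between the forks; x as the loupe's as it lies. The forks are 20 mm long in x, 40 mm wide, at -55 and +51 mm; they carry the handle's underside at 33 mm above the bench, between lips 8 mm high.
- reel: Blue plastic reel, 48 mm diameter, 30 mm high, standing on the mat beside the lens. Leave it.
- module: Small green circuit board, 50 x 24 x 6 mm, lying on the mat beside the lens. Leave it.
- flux: White bottle with black cap, 32 mm diameter, 65 mm high, standing beyond the turntable beside the gauge post. Leave it.
- mug: White mug, 76 mm diameter, 85 mm high, beyond the turntable and the mat, about straight ahead of the robot. Leave it.
- driver: Screwdriver with black handle lying near the robot on its right. Leave it.
- pliers: Small pliers with blue handles, about 130 mm long, 12 mm high, lying near the robot. Leave them.

How it is judged:
By the outcome, as a careful person would: the job done as asked, in the order asked, and still so for the second after the job is handed in, while the arm keeps its last pose, push and grip.
It also fails if it takes over 58 s, if anything falls off the work surface, if the arm or the gripper's body presses on something with over 40 N, if the wrist force passes 120 N, or if a joint passes its speed limit or range.

## Working session

There is one attempt and no reset: what is moved stays moved. The work goes in short steps, Python scripts to look and compute and a tool call to move; the robot and the scene stay as the last step left them, time stands still between calls to the robot, and variables do not carry over. Pictures are saved under pics/ and viewed, at most 10 in all, crops included, and the job is handed in when it is done.

Besides the shell and the picture viewer there is one more tool, called after ">>>" as name([rows], argument=value, ...), one row to a line, values as JSON. play_rows: Moves the arm, as the interface text tells. Its arguments: {"type":"object","properties":{"commands":{"type":"array","items":{"type":"array","items":{"type":"array","items":{"type":"number"}}}}},"required":["commands"]}

```bash
mkdir -p pics; ls
python3 - <<'E'
from plant import ctrl
import cv2,numpy as np
o=ctrl.get_obs();print(o['clock'],o['tool_pos'],o['orientation'],o['opening'])
for n in('scene','top'):
    p=ctrl.snapshot(n);cv2.imwrite(f'pics/{n}0.png',p['color'][:,:,::-1])
    print(n,np.round(p['camera_matrix'],1).tolist(),np.round(p['origin'],4).tolist(),np.round(p['rotation'],4).tolist())
    for t in('station','platter','knob','chip','mark','loupe','lens','grip','rest','reel','module','flux','mug','driver','pliers'):
        print(t,[(np.round(d['bbox'],1).tolist(),round(d['conf'],2)) for d in ctrl.find_in(p,t)[:2]])
print(ctrl.get_obs()['clock'])
E
```

```text
pics
0.0 [0.28536752 0.61116345 0.22564202] [ 1.79906180e+02 -8.15987322e-03 -2.50327441e+01] 0.08751855264811548
scene [[481.3, 0.0, 320.9], [0.0, 481.3, 229.9], [0.0, 0.0, 1.0]] [0.9599, -0.2576, 0.7927] [-143.9965, -0.8132, 55.3426]
station [([141.2, 270.7, 115.8, 138.9], 0.91), ([350.8, 318.6, 65.3, 67.7], 0.69)]
platter [([142.0, 272.8, 110.4, 96.8], 0.6), ([121.5, 212.2, 43.9, 77.1], 0.18)]
knob [([142.8, 269.1, 106.6, 104.6], 0.59)]
chip [([144.7, 273.0, 103.6, 96.8], 0.67)]
mark []
loupe [([353.5, 169.2, 69.6, 70.7], 0.95)]
lens [([353.8, 168.1, 71.3, 71.8], 0.94), ([221.2, 179.7, 42.9, 43.9], 0.55)]
grip [([354.6, 169.6, 71.9, 68.2], 0.84)]
rest [([312.2, 162.5, 148.8, 119.9], 0.71)]
reel [([423.6, 207.9, 26.5, 31.4], 0.68)]
module [([368.9, 245.4, 27.8, 25.9], 0.74)]
flux [([260.1, 342.7, 20.6, 34.3], 0.81), ([355.8, 169.8, 67.4, 68.3], 0.71)]
mug [([350.6, 321.5, 64.9, 66.4], 0.97), ([140.9, 273.1, 113.6, 135.6], 0.46)]
driver [([120.6, 214.7, 43.4, 74.5], 0.85), ([315.0, 160.5, 146.2, 119.0], 0.55)]
pliers [([220.4, 180.5, 45.7, 45.4], 0.73)]
top [[474.8, 0.0, 327.0], [0.
[... 152 characters left out ...]
2, 194.3, 98.7, 96.6], 0.71)]
knob [([411.6, 194.1, 103.5, 96.3], 0.77), ([274.3, 192.4, 12.4, 28.8], 0.31)]
chip [([416.5, 195.3, 95.9, 92.3], 0.62)]
mark [([220.1, 189.4, 35.4, 107.6], 0.59)]
loupe [([223.2, 189.1, 32.4, 109.2], 0.88)]
lens [([217.9, 193.0, 39.2, 101.1], 0.88)]
grip [([216.6, 186.8, 40.4, 112.3], 0.6)]
rest [([191.8, 177.9, 101.0, 128.3], 0.79), ([217.7, 187.6, 40.2, 110.6], 0.69)]
reel [([194.9, 186.5, 25.8, 24.0], 0.91)]
module [([274.5, 191.0, 15.3, 30.7], 0.73), ([189.5, 177.0, 104.9, 132.1], 0.23)]
flux [([413.1, 163.1, 20.0, 18.7], 0.6)]
mug [([316.5, 94.2, 56.7, 55.7], 0.8)]
driver [([469.7, 301.8, 12.2, 107.1], 0.95)]
pliers [([340.8, 307.7, 23.1, 70.2], 0.59)]
1.6
```

View images.

Run:
```python
import cv2
a=cv2.imread('pics/top0.png');b=cv2.imread('pics/scene0.png')
cv2.imwrite('pics/top0c.png',cv2.resize(a[140:310,180:520],None,fx=2.35,fy=2.35,interpolation=cv2.INTER_CUBIC))
cv2.imwrite('pics/sc0c.png',cv2.resize(b[150:420,110:470],None,fx=2.2,fy=2.2,interpolation=cv2.INTER_CUBIC))
```

```text
(no output)
```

View pics/top0c.png

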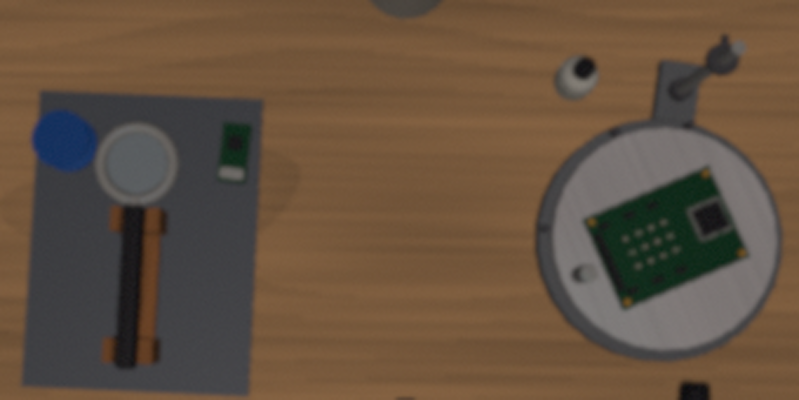

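View pics/sc0c.png

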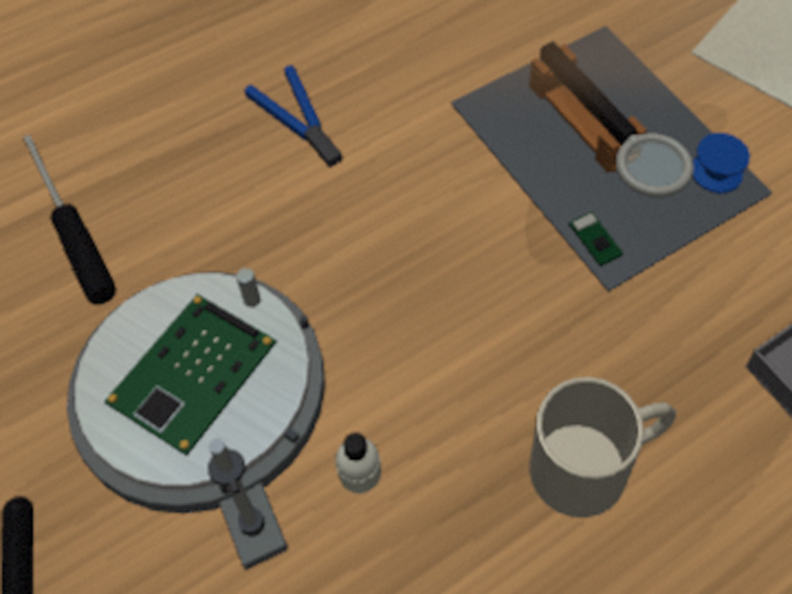

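View pics/top0.png

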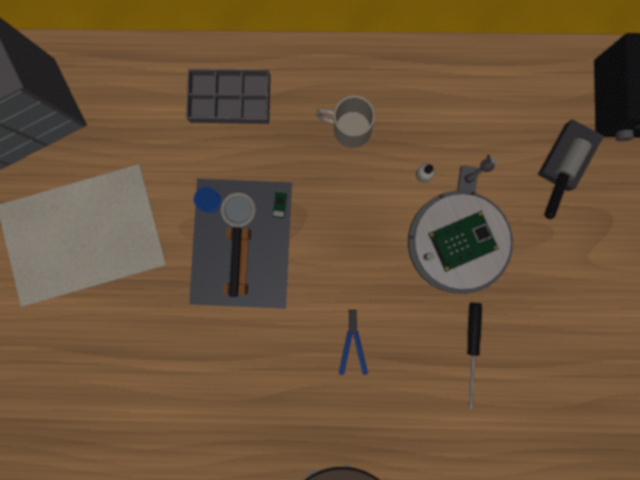

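```bash
cat > h.py <<'E'
import numpy as np
from scipy.spatial.transform import Rotation as R
from scipy.optimize import least_squares
CAM={'scene':([[481.3,0,320.9],[0,481.3,229.9],[0,0,1]],[.9599,-.2576,.7927],[-143.9965,-.8132,55.3426]),
'top':([[474.8,0,327],[0,474.8,239.9],[0,0,1]],[.4832,.0201,.9331],[-175.9912,1.1078,-88.9122])}
def proj(c,P):
    K,o,r=CAM[c];q=(np.atleast_2d(P)-o)@R.from_euler('xyz',r,degrees=True).as_matrix()
    q=q@np.array(K).T;return q[:,:2]/q[:,2:]
def plane(c,uv,z):
    K,o,r=CAM[c];d=R.from_euler('xyz',r,degrees=True).as_matrix()@np.linalg.solve(K,[*uv,1.]);o=np.array(o)
    return o+d*(z-o[2])/d[2]
def tri(**k):
    x0=plane(*list(k.items())[0],.05)
    s=least_squares(lambda P:np.concatenate([proj(c,P)[0]-uv for c,uv in k.items()]),x0)
    return s.x,np.sqrt(2*s.cost/4)
def T(u,v):return np.array([180+(u+.5)/2.35-.5,140+(v+.5)/2.35-.5])
def S(u,v):return np.array([110+(u+.5)/2.2-.5,150+(v+.5)/2.2-.5])
def station(p,theta):  # p=x,y,yaw -> fn
    pass
E
python3 - <<'E'
from h import *
np.set_printoptions(precision=4,suppress=True)
pts=dict(pintop=(T(590,273),S(247,274),.074),chip=(T(711,219),S(159,408),.041),collar=(T(722,58),S(226,465),.12),
 lens=(T(137,163),S(654,163),.042),hback=(T(125,360),S(552,50),.045),hfront=(T(133,212),S(629,134),.045),corner1=(T(709,173),S(185,444),.038),reel=(T(65,140),S(722,152),.03))
W={}
for n,(t,s,z) in pts.items():
    P,e=tri(top=t,scene=s);W[n]=P
    print(n,P,'rms',round(e,2),'top@z',plane('top',t,z)[:2],'scene@z',plane('scene',s,z)[:2])
E
```

```text
pintop [ 0.5181 -0.1484  0.0748] rms 0.52 top@z [ 0.5175 -0.1497] scene@z [ 0.5183 -0.1473]
chip [ 0.564  -0.2522  0.0395] rms 0.2 top@z [ 0.5637 -0.2522] scene@z [ 0.5651 -0.2518]
collar [ 0.6725 -0.2336  0.1308] rms 0.19 top@z [ 0.6753 -0.2365] scene@z [ 0.6676 -0.2335]
lens [0.6005 0.2078 0.0443] rms 0.09 top@z [0.601  0.2085] scene@z [0.5993 0.209 ]
hback [0.4433 0.2128 0.0463] rms 0.33 top@z [0.4428 0.2123] scene@z [0.4428 0.2145]
hfront [0.5615 0.2108 0.0424] rms 0.23 top@z [0.5609 0.2098] scene@z [0.5632 0.2098]
corner1 [ 0.6013 -0.2492  0.0412] rms 0.58 top@z [ 0.601  -0.2516] scene@z [ 0.6005 -0.2482]
reel [0.6206 0.2706 0.0356] rms 0.57 top@z [0.6206 0.2709] scene@z [0.6188 0.2761]
```

```bash
cat >> h.py <<'E'
def rows(wp):
    """wp: list of (x,y,z,yaw,grip_cm) ; tool pointing down. prints rows relative to the measured pose"""
    from plant import ctrl
    o=ctrl.get_obs();A=R.from_euler('xyz',o['orientation'],degrees=True)
    print('t',round(o['clock'],2),np.round(o['tool_pos'],4),np.round(o['orientation'],2),np.round(o['joint_pos'],1),np.round(o['force'],1),round(o['opening'],4))
    for x,y,z,yaw,g in wp:
        d=A.inv().apply(np.array([x,y,z])-o['tool_pos'])*100
        r=(A.inv()*R.from_euler('xyz',[180,0,yaw],degrees=True)).as_rotvec()
        print(np.round([*r,*d,g],3).tolist())
E
python3 -c "
from h import *
rows([(.518,-.1485,.2,-66,8.7),(.518,-.1485,.2,-66,3)])"
```

```text
t 1.6 [0.2856 0.6116 0.2266] [-180.      0.    -25.03] [ 81.5  20.5   0.7  -0.  -70.1 -16.5] [ 0.5  0.5 -0.9] 0.0875
[-0.0, 0.0, 0.715, 53.216, 59.039, 2.655, 8.7]
[-0.0, 0.0, 0.715, 53.216, 59.039, 2.655, 3.0]
```

>>> play_rows([
  [[0, 0, 0.2, 14, 15.5, 0, 8.7], [0, 0, 0.4, 28, 31, 0, 8.7], [0, 0, 0.715, 53.2, 59.0, 1, 8.7], [0, 0, 0.715, 53.2, 59.0, 1, 5], [0, 0, 0.715, 53.2, 59.0, 2.5, 3], [0, 0, 0.715, 53.2, 59.0, 2.5, 3], [0, 0, 0.715, 53.2, 59.0, 2.5, 3], [0, 0, 0.715, 53.2, 59.0, 2.5, 3]],
])

```text
clock: 2.27
tool_pos: [0.3832, 0.2911, 0.2193]
orientation: [-180.0, 0.0, -66.0]
force: [0.4, 1.2, -0.1]
opening: 0.059
gripper_force: 0.0
```

```bash
python3 -c "
from h import *
rows([(.518,-.1485,.2,-66,3)])"
```

```text
t 2.27 [0.3832 0.2911 0.2193] [-1.7996e+02  3.0000e-02 -6.6000e+01] [ 60.7   2.3 -23.6   0.  -64.  -36.7] [ 0.4  1.2 -0.1] 0.059
[-0.001, 0.0, 0.0, 45.64, 5.569, 1.91, 3.0]
```

>>> play_rows([
  [[0, 0, 0, 45.6, 5.6, 1.9, 3], [0, 0, 0, 45.6, 5.6, 1.9, 3], [0, 0, 0, 45.6, 5.6, 1.9, 3], [0, 0, 0, 45.6, 5.6, 1.9, 3], [0, 0, 0, 45.6, 5.6, 1.9, 3], [0, 0, 0, 45.6, 5.6, 1.9, 3], [0, 0, 0, 45.6, 5.6, 1.9, 3], [0, 0, 0, 45.6, 5.6, 1.9, 3]],
])

```text
clock: 2.93
tool_pos: [0.4808, -0.0275, 0.2058]
orientation: [-179.9, -0.0, -66.0]
force: [0.9, 1.0, -0.8]
opening: 0.0301
gripper_force: 0.0
```

>>> play_rows([
  [[0, 0, 0, 12.3, 1.5, 0, 3], [0, 0, 0, 12.3, 1.5, 0, 3], [0, 0, 0, 12.3, 1.5, 0, 3], [0, 0, 0, 12.3, 1.5, 0, 3], [0, 0, 0, 12.3, 1.5, 0, 3], [0, 0, 0, 12.3, 1.5, 0, 3]],
])

```text
clock: 3.43
tool_pos: [0.5165, -0.1443, 0.2051]
orientation: [180.0, 0.0, -66.1]
force: [-0.3, -0.6, 0.5]
opening: 0.0302
gripper_force: 0.0
```

```bash
python3 -c "
from h import *
from plant import ctrl
import cv2
rows([(.518,-.1485,.11,-66,3),(.518,-.1485,.052,-66,3)])
for n in('scene','top'):
    c=ctrl.snapshot(n)['color'];cv2.imwrite(f'pics/{n}1.png',c[:,:,::-1])
"
python3 - <<'E'
import cv2,numpy as np
b=cv2.imread('pics/scene1.png')[130:400,110:470]
cv2.imwrite('pics/c1.png',cv2.resize(b,None,fx=2.2,fy=2.2,interpolation=cv2.INTER_CUBIC))
E
```

```text
t 3.43 [ 0.5165 -0.1443  0.2051] [ 1.7997e+02  2.0000e-02 -6.6080e+01] [  5.3   8.4 -18.6  -0.  -63.   18.6] [-0.3 -0.6  0.5] 0.0302
[0.0, 0.0, -0.001, 0.452, 0.031, 9.505, 3.0]
[0.0, 0.0, -0.001, 0.454, 0.029, 15.305, 3.0]
```

View pics/c1.png

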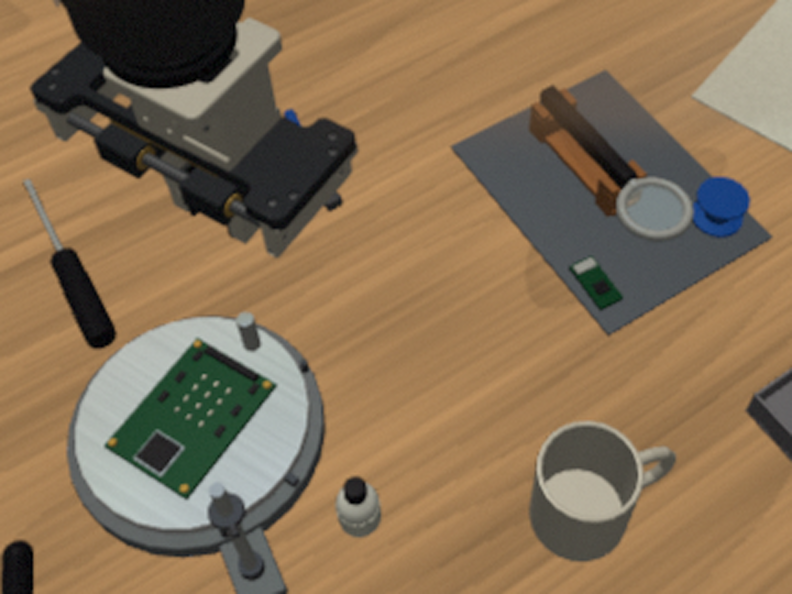

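>>> play_rows([
  [[0, 0, 0, 0.45, 0.03, 4, 3], [0, 0, 0, 0.45, 0.03, 9.5, 3], [0, 0, 0, 0.45, 0.03, 9.5, 3], [0, 0, 0, 0.45, 0.03, 9.5, 3], [0, 0, 0, 0.45, 0.03, 9.5, 3]],
])

```text
clock: 3.95
tool_pos: [0.5185, -0.1471, 0.1105]
orientation: [179.9, -0.0, -65.9]
force: [-0.2, 0.4, 0.4]
opening: 0.0301
gripper_force: 0.0
```

```bash
python3 -c "
from h import *
from plant import ctrl
import cv2
rows([(.518,-.1485,.052,-66,3)])
p=ctrl.get_obs()['tool_pos']
uv=(proj('scene',p)[0]-[110,110])*2.2;print(uv)
c=np.ascontiguousarray(ctrl.snapshot('scene')['color'][110:380,110:470,::-1]);c=cv2.resize(c,None,fx=2.2,fy=2.2,interpolation=cv2.INTER_CUBIC)
cv2.circle(c,tuple(int(v) for v in uv),4,(0,0,255),1);cv2.imwrite('pics/c2.png',c)
"
```

```text
t 3.95 [ 0.5185 -0.1471  0.1105] [ 1.7995e+02 -1.0000e-02 -6.5850e+01] [  5.   14.  -25.4   0.  -50.7  19.1] [-0.2  0.4  0.4] 0.0301
[0.001, -0.0, 0.003, 0.103, 0.095, 5.854, 3.0]
[239.30039835 336.65107165]
```

View pics/c2.png

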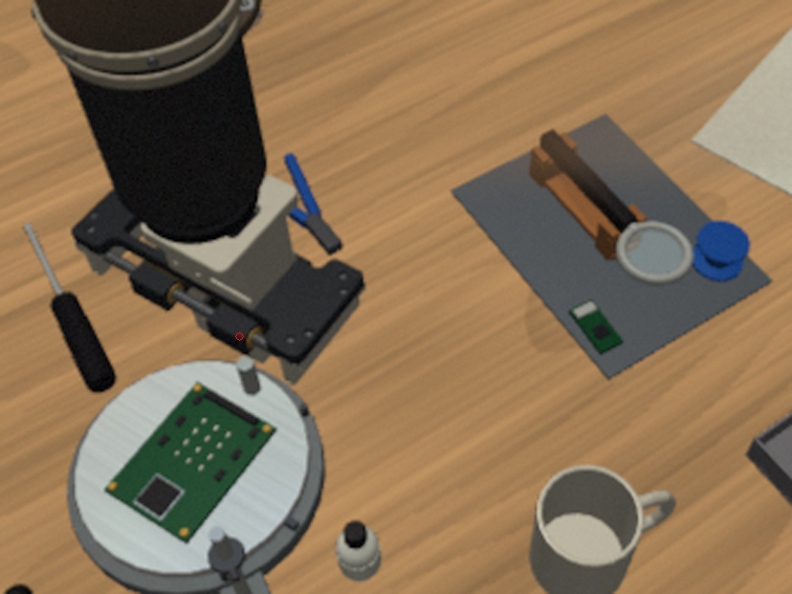

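>>> play_rows([
  [[0, 0, 0, 0.08, 0.05, 2.5, 3], [0, 0, 0, 0.08, 0.05, 4.5, 3], [0, 0, 0, 0.08, 0.05, 5.8, 3], [0, 0, 0, 0.08, 0.05, 5.8, 3]],
])

```text
clock: 4.33
tool_pos: [0.5181, -0.1486, 0.0519]
orientation: [180.0, 0.0, -66.0]
force: [-0.3, -0.2, -0.2]
opening: 0.0301
gripper_force: 0.0
```

```bash
python3 -c "
from h import *
ax=np.array([.5485,-.2171])
rows([(*(ax+.075*np.array([np.cos(a),np.sin(a)])),.052,np.degrees(a)-180,3) for a in np.radians(np.linspace(114+58.5/14,172.5,14))])"
```

```text
t 4.33 [ 0.5181 -0.1486  0.0519] [ 1.7997e+02  2.0000e-02 -6.5960e+01] [  4.8  18.3 -28.9  -0.  -42.9  19.2] [-0.3 -0.2 -0.2] 0.0301
[0.001, 0.0, -0.072, 0.013, 0.558, -0.008, 3.0]
[0.001, 0.0, -0.145, 0.072, 1.101, -0.008, 3.0]
[0.0, 0.0, -0.218, 0.171, 1.639, -0.008, 3.0]
[0.0, 0.0, -0.291, 0.309, 2.168, -0.008, 3.0]
[0.0, 0.0, -0.364, 0.484, 2.686, -0.007, 3.0]
[0.0, 0.0, -0.437, 0.698, 3.19, -0.007, 3.0]
[0.0, 0.001, -0.51, 0.947, 3.676, -0.007, 3.0]
[0.0, 0.001, -0.583, 1.231, 4.144, -0.007, 3.0]
[0.0, 0.001, -0.656, 1.548, 4.589, -0.007, 3.0]
[0.0, 0.001, -0.729, 1.897, 5.01, -0.007, 3.0]
[0.0, 0.001, -0.802, 2.276, 5.404, -0.007, 3.0]
[0.0, 0.001, -0.874, 2.683, 5.77, -0.007, 3.0]
[0.0, 0.001, -0.947, 3.115, 6.106, -0.007, 3.0]
[0.0, 0.001, -1.02, 3.57, 6.408, -0.007, 3.0]
```

>>> play_rows([
  [[0, 0, 0, 0, 0, 0, 2], [0, 0, -0.07, 0.01, 0.56, 0, 2], [0, 0, -0.145, 0.07, 1.1, 0, 2], [0, 0, -0.22, 0.17, 1.64, 0, 2], [0, 0, -0.29, 0.31, 2.17, 0, 2], [0, 0, -0.365, 0.48, 2.69, 0, 2], [0, 0, -0.44, 0.7, 3.19, 0, 2], [0, 0, -0.51, 0.95, 3.68, 0, 2]],
])

```text
clock: 5.0
tool_pos: [0.4903, -0.1726, 0.0548]
orientation: [-179.8, -0.2, -36.5]
force: [-0.3, 2.5, -0.1]
opening: 0.0204
gripper_force: 0.8
```

```bash
python3 -c "
from h import *
ax=np.array([.5485,-.2171])
rows([(*(ax+.075*np.array([np.cos(a),np.sin(a)])),.052,np.degrees(a)-180,2) for a in np.radians([147,151,155,159,163,167,171,173,175,177])])"
```

```text
t 5.0 [ 0.4903 -0.1726  0.0548] [-179.85   -0.2   -36.51] [  2.3  16.4 -31.4   0.  -42.   51.2] [-0.3  2.5 -0.1] 0.0204
[-0.003, -0.004, -0.061, -0.155, 0.575, 0.279, 2.0]
[-0.002, -0.004, -0.131, -0.105, 1.096, 0.278, 2.0]
[-0.002, -0.004, -0.201, -0.018, 1.612, 0.277, 2.0]
[-0.002, -0.004, -0.271, 0.104, 2.121, 0.276, 2.0]
[-0.002, -0.004, -0.341, 0.261, 2.62, 0.276, 2.0]
[-0.002, -0.004, -0.41, 0.453, 3.107, 0.275, 2.0]
[-0.002, -0.004, -0.48, 0.679, 3.58, 0.274, 2.0]
[-0.002, -0.004, -0.515, 0.804, 3.81, 0.274, 2.0]
[-0.002, -0.004, -0.55, 0.937, 4.035, 0.274, 2.0]
[-0.002, -0.004, -0.585, 1.077, 4.256, 0.274, 2.0]
```

>>> play_rows([
  [[0, 0, -0.06, -0.1, 0.57, 0, 2], [0, 0, -0.13, -0.1, 1.1, 0, 2], [0, 0, -0.2, -0.02, 1.6, 0, 2], [0, 0, -0.27, 0.1, 2.1, 0, 2], [0, 0, -0.34, 0.26, 2.6, 0, 2], [0, 0, -0.41, 0.45, 3.1, 0, 2], [0, 0, -0.48, 0.68, 3.58, 0, 2], [0, 0, -0.48, 0.68, 3.58, 0, 2]],
])

```text
clock: 5.67
tool_pos: [0.4743, -0.206, 0.0547]
orientation: [-180.0, -0.2, -9.1]
force: [0.7, 0.3, 0.4]
opening: 0.0199
gripper_force: 0.0
```

```bash
python3 -c "
from h import *
ax=np.array([.5485,-.2171])
rows([(*(ax+.075*np.array([np.cos(a),np.sin(a)])),.052,np.degrees(a)-180,2) for a in np.radians([173,175,177,179])])"
```

```text
t 5.67 [ 0.4743 -0.206   0.0547] [-179.99   -0.24   -9.07] [ -1.7  16.2 -31.7   0.  -41.9  82.6] [0.7 0.3 0.4] 0.0199
[-0.0, -0.004, -0.036, 0.008, 0.192, 0.27, 2.0]
[0.0, -0.004, -0.071, 0.022, 0.454, 0.27, 2.0]
[0.0, -0.004, -0.106, 0.045, 0.715, 0.27, 2.0]
[0.0, -0.004, -0.141, 0.078, 0.974, 0.27, 2.0]
```

>>> play_rows([
  [[0, 0, -0.036, 0.01, 0.2, 0.2, 2], [0, 0, -0.05, 0.02, 0.33, 0.2, 2], [0, 0, -0.07, 0.02, 0.45, 0.2, 2], [0, 0, -0.07, 0.02, 0.45, 0.2, 2]],
])

```text
clock: 6.0
tool_pos: [0.4726, -0.21, 0.0511]
orientation: [180.0, -0.1, -5.2]
force: [-0.6, 0.7, -0.1]
opening: 0.0201
gripper_force: 0.0
```

>>> play_rows([
  [[0, 0, -0.03, 0.01, 0.12, 0, 2], [0, 0, -0.05, 0.02, 0.24, 0, 2], [0, 0, -0.05, 0.02, 0.36, 0, 2], [0, 0, -0.05, 0.02, 0.36, 0, 2]],
])

```text
clock: 6.33
tool_pos: [0.4728, -0.2111, 0.0508]
orientation: [-179.8, -0.1, -2.5]
force: [0.2, 20.7, 6.0]
opening: 0.0201
gripper_force: 10.1
```

>>> play_rows([
  [[0, 0, 0, 0, -0.3, 0, 2], [0, 0, 0, 0, -0.4, 0, 2.6], [0, 0, 0, 0, -0.4, -2, 3], [0, 0, 0, 0, -0.4, -5, 3], [0, 0, 0, 0, -0.4, -9, 4], [0, 0, 0, 0, -0.4, -13, 7], [0, 0, 0, 0, -0.4, -15, 7], [0, 0, 0, 0, -0.4, -15, 7]],
])

```text
clock: 7.0
tool_pos: [0.4747, -0.2105, 0.2061]
orientation: [179.9, -0.5, -2.4]
force: [0.6, -0.1, -0.1]
opening: 0.0512
gripper_force: 0.0
```

```bash
python3 -c "
from h import *
rows([(.45,0,.2,-1.8,8.7),(.5035,.2109,.13,-1.8,8.7)])
print(.6005-.097*np.cos(np.radians(1.8)),.2078+.097*np.sin(np.radians(1.8)))"
```

```text
t 7.0 [ 0.4747 -0.2105  0.2061] [179.89  -0.5   -2.4 ] [ -2.2   6.4 -21.    0.1 -62.2  89.7] [ 0.6 -0.1 -0.1] 0.0512
[0.002, -0.009, -0.011, -3.351, -20.933, 0.538, 8.7]
[0.002, -0.009, -0.011, 1.047, -42.241, 7.538, 8.7]
0.5035478636445241 0.21084684363057846
```

>>> play_rows([
  [[0, 0, 0, 1, -42.2, 0, 8.7], [0, 0, 0, 1, -42.2, 0, 8.7], [0, 0, 0, 1, -42.2, 0, 8.7], [0, 0, 0, 1, -42.2, 1, 8.7], [0, 0, 0, 1, -42.2, 2, 8.7], [0, 0, 0, 1, -42.2, 4, 8.7], [0, 0, 0, 1, -42.2, 6, 8.7], [0, 0, 0, 1, -42.2, 6, 8.7]],
])

```text
clock: 7.67
tool_pos: [0.4933, 0.121, 0.1664]
orientation: [-180.0, -0.0, -2.4]
force: [1.0, -0.5, 0.3]
opening: 0.0872
gripper_force: 0.0
```

>>> play_rows([
  [[0, 0, 0, 0.25, -10.6, 3, 8.7], [0, 0, 0, 0.25, -10.6, 3, 8.7], [0, 0, 0, 0.25, -10.6, 3, 8.7], [0, 0, 0, 0.25, -10.6, 3, 8.7], [0, 0, 0, 0.25, -10.6, 3, 8.7], [0, 0, 0, 0.25, -10.6, 3, 8.7]],
])

```text
clock: 8.17
tool_pos: [0.5002, 0.2245, 0.136]
orientation: [179.9, 0.0, -2.4]
force: [-0.4, 0.9, 0.0]
opening: 0.0869
gripper_force: 0.0
```

```bash
python3 -c "
from h import *
from plant import ctrl
import cv2
rows([(.5035,.2109,.1,-1.8,8.7),(.5035,.2109,.023,-1.8,8.7)])
ims=[]
for n,(r,c) in {'scene':(265,130),'top':(140,400)}.items():
    im=ctrl.snapshot(n)['color'][:,:,::-1];cv2.imwrite(f'pics/{n}3.png',im)
    ims.append(cv2.resize(im[r:r+150,c:c+133],None,fx=3,fy=4,interpolation=cv2.INTER_CUBIC))
cv2.imwrite('pics/c3.png',np.hstack(ims))
"
```

```text
t 8.17 [0.5002 0.2245 0.136 ] [ 1.7994e+02  5.0000e-02 -2.4000e+00] [ 44.7  13.2 -22.5   0.  -54.4  42.9] [-0.4  0.9  0. ] 0.0869
[0.001, 0.001, -0.01, 0.392, 1.343, 3.603, 8.7]
[0.001, 0.001, -0.01, 0.398, 1.335, 11.303, 8.7]
```

View pics/c3.png

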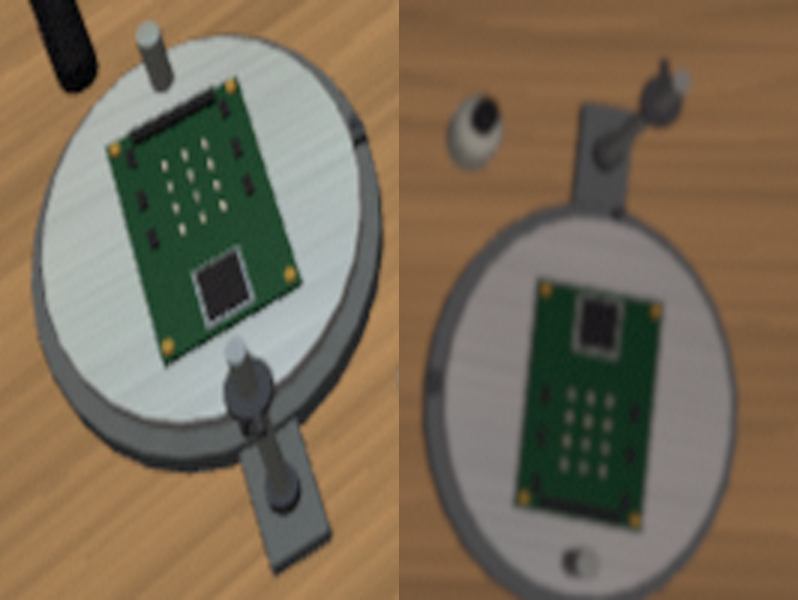

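Run:
```python
from h import *
np.set_printoptions(precision=4,suppress=True)
s=lambda u,v:np.array([130+(u+.5)/3-.5,265+(v+.5)/4-.5]); t=lambda u,v:np.array([400+(u-399+.5)/3-.5,140+(v+.5)/4-.5])
O={'chip':(s(223,286),t(597.5,325),.041),'pin':(s(149,29),t(589,562),.074),'collar':(s(248,388),t(660,102),.12),'posttop':(s(235,348),t(683,80),.165)}
for n,(a,b,z) in O.items():
    P,e=tri(scene=a,top=b);print(n,P,round(e,2),plane('scene',a,z)[:2],plane('top',b,z)[:2])
def model(p):
    x,y,a,h=p;u=np.array([np.cos(a),np.sin(a)]);f=lambda r,z:[*(np.array([x,y])+r*u),z]
    return {'chip':f(.038,.041),'pin':f(-.075,.074),'collar':f(.125,h),'posttop':f(.125,.165)}
def res(p):
    m=model(p);return np.concatenate([np.r_[proj('scene',m[n])[0]-O[n][0],proj('top',m[n])[0]-O[n][1]] for n in O])
r=least_squares(res,[.5485,-.217,-.13,.12]);print(r.x,np.degrees(r.x[2]),model(r.x));print(r.fun.reshape(-1,4))
```

```text
chip [ 0.586  -0.2223  0.0387] 0.05 [ 0.5871 -0.2225] [ 0.5858 -0.2216]
pin [ 0.4752 -0.2063  0.0778] 0.09 [ 0.4728 -0.2058] [ 0.4751 -0.2075]
collar [ 0.6719 -0.234   0.128 ] 0.19 [ 0.6682 -0.234 ] [ 0.674 -0.236]
posttop [ 0.6724 -0.234   0.1661] 0.01 [ 0.6719 -0.234 ] [ 0.6727 -0.2343]
[ 0.5484 -0.2169 -0.1377  0.1282] -7.888318188639836 {'chip': [np.float64(0.5860688821872913), np.float64(-0.2221027935471082), 0.041], 'pin': [np.float64(0.47413814856555775), np.float64(-0.20659438063989727), 0.074], 'collar': [np.float64(0.6722456417013691), np.float64(-0.23404289905973966), np.float64(0.12822005507693812)], 'posttop': [np.float64(0.6722456417013691), np.float64(-0.23404289905973966), 0.165]}
[[-0.0466 -0.6268  0.2744 -0.1323]
 [-0.0875  0.7713 -0.4807  0.5193]
 [ 0.2833  0.1642  0.3434 -0.0915]
 [ 0.0682  0.2401 -0.1758  0.2832]]
```

>>> play_rows([
  [[0, 0, 0.01, 0.39, 1.3, 0, 8.7], [0, 0, 0.01, 0.39, 1.34, 2.5, 8.7], [0, 0, 0.01, 0.39, 1.34, 3.5, 8.7], [0, 0, 0.01, 0.39, 1.34, 3.5, 8.7]],
])

```text
clock: 8.6
tool_pos: [0.5025, 0.2091, 0.0994]
orientation: [179.9, 0.2, -3.1]
force: [0.1, -0.3, 0.5]
opening: 0.0869
gripper_force: 0.0
```

```bash
python3 -c "
from h import *
from plant import ctrl
import cv2
rows([(.5035,.2109,.023,-1.8,8.7)])
p=ctrl.get_obs()['tool_pos']
uv=(proj('scene',[[.5035,.2109,.042],[.6005,.2078,.042]])-[300,140])*4;print(uv)
c=np.ascontiguousarray(ctrl.snapshot('scene')['color'][140:290,300:480,::-1]);c=cv2.resize(c,None,fx=4,fy=4,interpolation=cv2.INTER_CUBIC)
for q in uv: cv2.circle(c,tuple(int(v) for v in q),4,(0,0,255),1)
cv2.imwrite('pics/c4.png',c)
"
```

```text
t 8.6 [0.5025 0.2091 0.0994] [179.85   0.19  -3.1 ] [ 43.2  15.3 -25.2  -0.  -49.7  43.7] [ 0.1 -0.3  0.5] 0.0869
[0.003, 0.003, -0.023, 0.111, -0.201, 7.639, 8.7]
[[308.46895276 209.36119883]
 [427.70481134 338.00006856]]
```

View pics/c4.png

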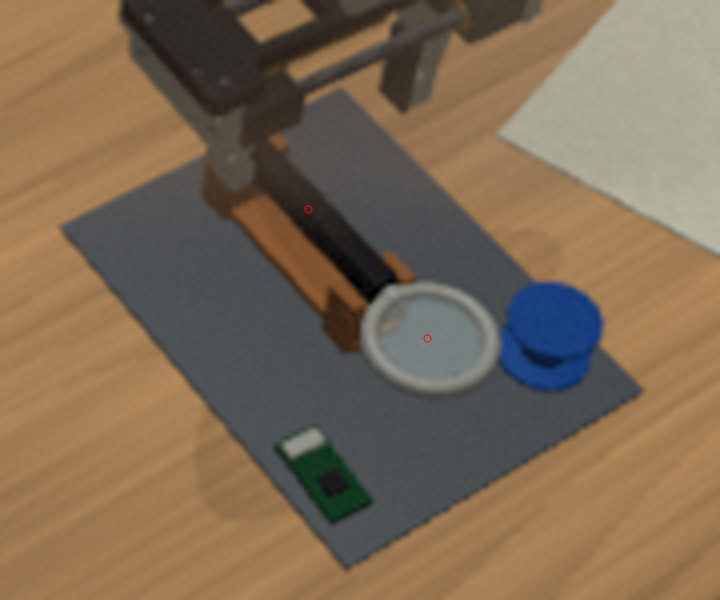

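>>> play_rows([
  [[0, 0, -0.022, 0.1, -0.18, 2, 8.7], [0, 0, -0.022, 0.1, -0.18, 4.5, 8.7], [0, 0, -0.022, 0.1, -0.18, 6.5, 8.7], [0, 0, -0.022, 0.1, -0.18, 7.6, 8.7], [0, 0, -0.022, 0.1, -0.18, 7.6, 8.7], [0, 0, -0.022, 0.1, -0.18, 7.6, 8.7]],
])

```text
clock: 9.15
tool_pos: [0.5053, 0.2132, 0.0259]
orientation: [180.0, 0.0, -1.7]
force: [0.7, 0.5, 0.8]
opening: 0.087
gripper_force: 0.0
```

>>> play_rows([
  [[0, 0, 0, 0, 0, 0, 5], [0, 0, 0, 0, 0, 0, 3], [0, 0, 0, 0, 0, 0, 2], [0, 0, 0, 0, 0, 0, 1.2], [0, 0, 0, 0, 0, 0, 0.8], [0, 0, 0, 0, 0, 0, 0.5], [0, 0, 0, 0, 0, 0, 0.5], [0, 0, 0, 0, 0, 0, 0.5]],
])

```text
clock: 9.82
tool_pos: [0.505, 0.2132, 0.0255]
orientation: [-180.0, -0.0, -1.7]
force: [-0.4, 0.5, 0.3]
opening: 0.0391
gripper_force: 0.0
```

>>> play_rows([
  [[0, 0, 0, -0.1, 0.22, 0.25, 3], [0, 0, 0, -0.1, 0.22, 0.25, 2], [0, 0, 0, -0.1, 0.22, 0.25, 0.5], [0, 0, 0, -0.1, 0.22, 0.25, 0.5], [0, 0, 0, -0.1, 0.22, 0.25, 0.5], [0, 0, 0, -0.1, 0.22, 0.25, 0.5], [0, 0, 0, -0.1, 0.22, 0.25, 0.5], [0, 0, 0, -0.1, 0.22, 0.25, 0.5]],
])

```text
clock: 10.48
tool_pos: [0.5038, 0.211, 0.0228]
orientation: [180.0, 0.0, -1.7]
force: [0.3, 0.1, -2.1]
opening: 0.0157
gripper_force: 30.0
```

>>> play_rows([
  [[0, 0, 0, 0, 0, -0.5, 0.5], [0, 0, 0, 0, 0, -1.5, 0.5], [0, 0, 0, 0, 0, -3.5, 0.5], [0, 0, 0, 0, 0, -6, 0.5], [0, 0, 0, 0, 0, -9, 0.5], [0, 0, 0, 0, 0, -12, 0.5], [0, 0, 0, 0, 0, -14, 0.5], [0, 0, 0, 0, 0, -15, 0.5]],
])

```text
clock: 11.15
tool_pos: [0.5051, 0.2118, 0.1772]
orientation: [-179.8, -0.3, -1.7]
force: [-0.0, -0.5, -0.9]
opening: 0.0157
gripper_force: 30.0
```

```bash
python3 -c "
from h import *
from plant import ctrl
import cv2
rows([])
o=ctrl.get_obs();p=o['tool_pos'];A=R.from_euler('xyz',o['orientation'],degrees=True)
L=p+A.apply([.097,0,-.019]);print('expected lens',L)
d={n:ctrl.snapshot(n) for n in('scene','top')};ims=[]
for n in d:
    u=proj(n,L)[0];c,r=(u-[50,50]).astype(int);c=max(c,0);r=max(r,0);f=d[n]['color'][:,:,::-1];cv2.imwrite(f'pics/{n}5.png',f);print(n,u,c,r,[(np.round(b['bbox'],1),round(b['conf'],2)) for b in ctrl.find_in(d[n],'lens')])
    ims.append(cv2.resize(np.ascontiguousarray(f[r:r+100,c:c+100]),(400,400),interpolation=cv2.INTER_CUBIC))
cv2.imwrite('pics/c5.png',np.hstack(ims))
"
```

```text
t 11.15 [0.5051 0.2118 0.1772] [-179.81   -0.25   -1.68] [ 43.3  10.6 -19.8   0.  -59.2  45. ] [-0.  -0.5 -0.9] 0.0157
expected lens [0.60195122 0.20888042 0.19659471]
scene [422.50051598 170.17784182] 372 120 [(array([388.8, 134.7,  55.9,  52.2]), 0.93)]
top [217.49479183 195.21024284] 167 145 [(array([191.5, 171.5,  47.3, 127.4]), 0.91), (array([273. , 190.9,  16.2,  30.5]), 0.57)]
```

View pics/c5.png

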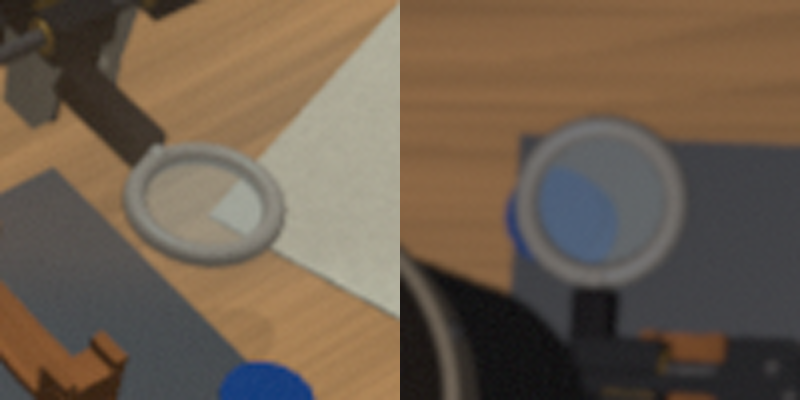

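```bash
python3 -c "
from h import *
rows([(.4899,-.2088,.175,-7.9,.5),(.4899,-.2088,.109,-7.9,.5)])"
```

```text
t 11.35 [0.5032 0.2107 0.172 ] [ 1.7999e+02  7.0000e-02 -1.7300e+00] [ 43.3  10.9 -20.1  -0.  -59.   45. ] [-0.1  0.4 -3. ] 0.0159
[0.0, 0.001, 0.108, -0.063, 41.971, -0.285, 0.5]
[0.0, 0.001, 0.108, -0.055, 41.969, 6.315, 0.5]
```

>>> play_rows([
  [[0, 0, 0, 0, 0.6, 0, 0.5], [0, 0, 0.01, 0, 1.8, 0, 0.5], [0, 0, 0.02, 0, 3.8, 0, 0.5], [0, 0, 0.03, 0, 6.3, 0, 0.5], [0, 0, 0.04, 0, 8.8, 0, 0.5], [0, 0, 0.05, 0, 11.3, 0, 0.5], [0, 0, 0.06, 0, 13.8, 0, 0.5], [0, 0, 0.07, 0, 16.3, 0, 0.5]],
])

```text
clock: 12.02
tool_pos: [0.4979, 0.0458, 0.1718]
orientation: [179.9, 0.1, -5.8]
force: [1.4, -0.8, -1.8]
opening: 0.0156
gripper_force: 30.0
```

>>> play_rows([
  [[0, 0, 0.005, 0, 2.5, 0, 0.5], [0, 0, 0.01, 0, 5, 0, 0.5], [0, 0, 0.015, 0, 7.5, 0, 0.5], [0, 0, 0.02, 0, 10, 0, 0.5], [0, 0, 0.03, 0, 12.5, 0, 0.5], [0, 0, 0.03, 0, 15, 0, 0.5], [0, 0, 0.03, 0, 17, 0, 0.5], [0, 0, 0.03, 0, 18, 0, 0.5]],
])

```text
clock: 12.68
tool_pos: [0.4794, -0.1336, 0.1718]
orientation: [180.0, 0.1, -7.6]
force: [1.3, 0.5, -1.4]
opening: 0.0158
gripper_force: 30.0
```

```bash
python3 -c "
from h import *
from plant import ctrl
ctrl.snapshot('top');ctrl.snapshot('top')
rows([(.4899,-.2088,.175,-7.9,.5),(.4899,-.2088,.109,-7.9,.5)])"
```

```text
t 12.78 [ 0.4799 -0.1328  0.172 ] [ 1.7997e+02  1.2000e-01 -7.6100e+00] [  7.2   6.5 -25.7  -0.  -58.   75.2] [ 0.7  0.2 -1.7] 0.0156
[0.001, 0.002, 0.005, 1.999, 7.404, -0.305, 0.5]
[0.001, 0.002, 0.005, 2.013, 7.4, 6.295, 0.5]
```

>>> play_rows([
  [[0, 0, 0.005, 0.5, 1.5, 0, 0.5], [0, 0, 0.005, 1.2, 3.5, 0, 0.5], [0, 0, 0.005, 1.7, 5.5, 0, 0.5], [0, 0, 0.005, 2, 7, 0, 0.5], [0, 0, 0.005, 2, 7.4, 0.5, 0.5], [0, 0, 0.005, 2, 7.4, 2, 0.5], [0, 0, 0.005, 2, 7.4, 3.5, 0.5], [0, 0, 0.005, 2, 7.4, 4.5, 0.5]],
])

```text
clock: 13.45
tool_pos: [0.4904, -0.2062, 0.1261]
orientation: [-180.0, 0.1, -7.7]
force: [-0.3, 0.3, -2.1]
opening: 0.0158
gripper_force: 30.0
```

```bash
python3 -c "
from h import *
from plant import ctrl
for i in range(3): ctrl.snapshot('top')
rows([(.4899,-.2088,.109,-7.9,.5)])"
```

```text
t 13.6 [ 0.4907 -0.2064  0.1271] [ 1.7998e+02  1.3000e-01 -7.6900e+00] [ -1.7  12.4 -25.    0.  -52.8  84. ] [-0.  -1.  -2.2] 0.016
[0.0, 0.002, 0.004, -0.048, 0.245, 1.808, 0.5]
```

>>> play_rows([
  [[0, 0.002, 0.004, -0.03, 0.15, 0.5, 0.5], [0, 0.002, 0.004, -0.05, 0.24, 1.1, 0.5], [0, 0.002, 0.004, -0.05, 0.24, 1.6, 0.5], [0, 0.002, 0.004, -0.05, 0.24, 1.8, 0.5], [0, 0.002, 0.004, -0.05, 0.24, 1.8, 0.5], [0, 0.002, 0.004, -0.05, 0.24, 1.8, 0.5]],
])

```text
clock: 14.1
tool_pos: [0.4905, -0.2093, 0.1099]
orientation: [180.0, -0.1, -8.0]
force: [-1.3, -0.1, -1.9]
opening: 0.0158
gripper_force: 30.0
```

```bash
python3 -c "
from h import *
from plant import ctrl
import cv2
for i in range(4): ctrl.snapshot('top')
rows([(.4899,-.2088,.109,-7.9,.5)])
o=ctrl.get_obs();p=o['tool_pos'];A=R.from_euler('xyz',o['orientation'],degrees=True)
L=p+A.apply([.097,0,-.019]);print('expected lens',L)
ims=[]
for n in ('scene','top'):
    f=ctrl.snapshot(n)['color'][:,:,::-1];u=proj(n,L)[0];c,r=(u-[50,55]).astype(int);print(n,u,c,r)
    ims.append(cv2.resize(np.ascontiguousarray(f[r:r+100,c:c+100]),(400,400),interpolation=cv2.INTER_CUBIC))
cv2.imwrite('pics/c6.png',np.hstack(ims))
"
```

```text
t 14.3 [ 0.4907 -0.2093  0.1102] [ 1.80e+02 -1.40e-01 -7.95e+00] [ -2.   13.4 -26.2   0.  -50.2  84.1] [ 0.  -0.2 -1. ] 0.0155
[0.0, -0.002, -0.001, -0.09, -0.042, 0.116, 0.5]
expected lens [ 0.58674804 -0.22275293  0.12940398]
scene [193.08717975 312.04490356] 143 257
top [480.74341642 214.59851885] 430 159
```

View pics/c6.png

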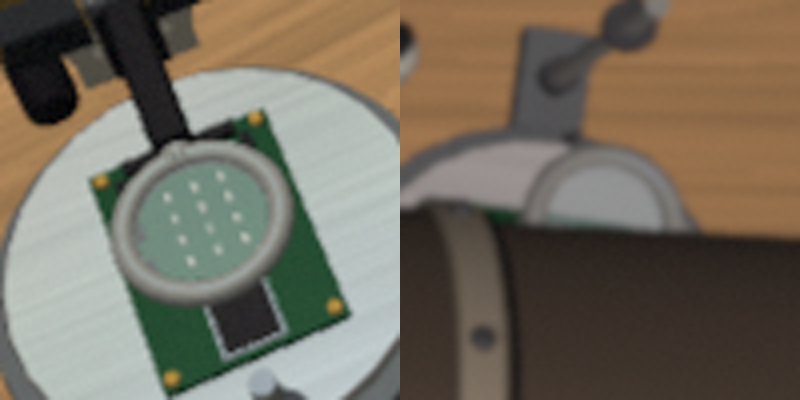

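>>> play_rows([
  [[0, 0, 0, -0.06, -0.05, 0.12, 0.5], [0, 0, 0, -0.06, -0.05, 0.12, 0.5], [0, 0, 0, -0.06, -0.05, 0.12, 0.5], [0, 0, 0, -0.06, -0.05, 0.12, 0.5], [0, 0, 0, -0.06, -0.05, 0.12, 0.5], [0, 0, 0, -0.06, -0.05, 0.12, 0.5], [0, 0, 0, -0.06, -0.05, 0.12, 0.5], [0, 0, 0, -0.06, -0.05, 0.12, 0.5]],
])

```text
clock: 15.07
tool_pos: [0.49, -0.2087, 0.1087]
orientation: [180.0, -0.1, -8.0]
force: [0.5, -0.1, -1.9]
opening: 0.0158
gripper_force: 30.0
```

```bash
python3 -c "
from h import *
from plant import ctrl
rows([(.4899,-.2088,.109,-7.9,.5)])
print(ctrl.close_job())"
```

```text
t 15.07 [ 0.49   -0.2087  0.1087] [ 1.80e+02 -1.20e-01 -7.95e+00] [ -2.   13.5 -26.4   0.  -50.   84. ] [ 0.5 -0.1 -1.9] 0.0158
[0.0, -0.002, -0.001, -0.013, 0.011, -0.026, 0.5]
the job is handed in; nothing more can be done
None
```

I turned the table to its stop and let go of the pin, and handed the job in at 15 s with the loupe held level over the chip, its lens at the measured collar height (about 128 mm); by my measurements it is within about 2 mm, though the hand-in returned no verdict.

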